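Load and set the welding positioner

TASK

Load the welding positioner: first bring its round table level by the ball lever, then, with it level, fit every loose square-bored flange on the bench over a square stub of the table, one to a stub, pushed fully down flat on the table. Then tilt the loaded table 30 degrees, lever side down, and swing it so that the lever points straight over the pointer on the base; leave the brush and the tubes alone.

Things in the scene. Friction and masses are not known exactly. Their poses are not given: they have to be found in the camera images.
- positioner: green positioner base fixed to the bench, round, 170 mm across; origin at the centre of its underside on the bench, on the vertical swivel axis. Its x axis runs along the aluminium pointer bar (10 mm wide, 12 mm high) that sticks out to 150 mm from the swivel axis
- swivel (a joint): rotation of the yoke and round table on the base, rad, positive counter-clockwise from above; 0 = the ball lever lies straight over the pointer; range -0.5 to 1.3. Stiff: stays where it is left, moves with about 0.8 N m (5 N at the ball)
- head (a joint): tilt of the round table in the yoke, rad; 0 = level, positive = lever side down (0.524 = 30 degrees); range -0.35 to 0.8. The horizontal tilt axis crosses the swivel axis 135 mm above the bench. Stiff: stays where it is left, moves with about 1.2 N m (7 N at the ball)
- ball (a point): centre of the black ball (28 mm across) at the end of the ball lever. It lies 170 mm out from the swivel axis when level, in the lever's direction, and 12 mm above the tilt axis; the lever is a 12 mm bar fixed to the round table, so moving the ball sideways swivels and moving it up or down tilts. The point's axes are the round table's: x along the lever, z its normal
- stub0 (a point): foot of a square steel stub: the point on the round table's top face at the stub's centre. The table is 180 mm across, its top 22 mm above the tilt axis; it is dark steel; the four bright stubs stand in a square 84 mm apart, are 15 mm square and 40 mm tall, the top 8 mm tapering to 9 mm; point axes are the table's: x along the lever, z along the stub; the stub's flats lie along x and y
- stub1 (a point): foot of a square steel stub: the point on the round table's top face at the stub's centre. The table is 180 mm across, its top 22 mm above the tilt axis; it is dark steel; the four bright stubs stand in a square 84 mm apart, are 15 mm square and 40 mm tall, the top 8 mm tapering to 9 mm; point axes are the table's: x along the lever, z along the stub; the stub's flats lie along x and y
- stub2 (a point): foot of a square steel stub: the point on the round table's top face at the stub's centre. The table is 180 mm across, its top 22 mm above the tilt axis; it is dark steel; the four bright stubs stand in a square 84 mm apart, are 15 mm square and 40 mm tall, the top 8 mm tapering to 9 mm; point axes are the table's: x along the lever, z along the stub; the stub's flats lie along x and y
- stub3 (a point): foot of a square steel stub: the point on the round table's top face at the stub's centre. The table is 180 mm across, its top 22 mm above the tilt axis; it is dark steel; the four bright stubs stand in a square 84 mm apart, are 15 mm square and 40 mm tall, the top 8 mm tapering to 9 mm; point axes are the table's: x along the lever, z along the stub; the stub's flats lie along x and y
- flange0: square-bored aluminium flange, about 0.18 kg, 3 or 4 alike are present: a plate 56 x 56 x 8 mm with a square sleeve 30 x 30 mm standing up from it to 38 mm total height, a 17 mm square bore through both; origin at the centre of the underside, z up through the bore, all flats along x and y
- flange1: square-bored aluminium flange, about 0.18 kg, 3 or 4 alike are present: a plate 56 x 56 x 8 mm with a square sleeve 30 x 30 mm standing up from it to 38 mm total height, a 17 mm square bore through both; origin at the centre of the underside, z up through the bore, all flats along x and y
- flange2: square-bored aluminium flange, about 0.18 kg, 3 or 4 alike are present: a plate 56 x 56 x 8 mm with a square sleeve 30 x 30 mm standing up from it to 38 mm total height, a 17 mm square bore through both; origin at the centre of the underside, z up through the bore, all flats along x and y
- flange3: square-bored aluminium flange, about 0.18 kg, 3 or 4 alike are present: a plate 56 x 56 x 8 mm with a square sleeve 30 x 30 mm standing up from it to 38 mm total height, a 17 mm square bore through both; origin at the centre of the underside, z up through the bore, all flats along x and y
- tube_a: steel tube offcut standing on the bench, 60 mm across, 75 mm tall, origin at the underside's centre; leave alone
- tube_b: steel tube offcut standing on the bench, 48 mm across, 60 mm tall, origin at the underside's centre; leave alone
- brush: hand brush lying on the bench; leave alone
Things that resemble listed ones, but are neither listed nor needed, are in the scene too. Leave any black or orange look-alike of the flange1 alone. What is shaped like the flange2 but yellow is not meant.

How it is judged (in metres and radians):
On the way, in this order (a step that is already met when the one before it is completed fails the run):
1. the round table is level (within 4 degrees) (value of joint head between -0.07 and 0.07 rad), for 0.2 s.
2. with the table still level (within 7 degrees), every flange is fitted fully home on a stub ((distance between flange0 and stub0 below 0.005 m or distance between flange0 and stub1 below 0.005 m or distance between flange0 and stub2 below 0.005 m or distance between flange0 and stub3 below 0.005 m) and (distance between flange1 and stub0 below 0.005 m or distance between flange1 and stub1 below 0.005 m or distance between flange1 and stub2 below 0.005 m or distance between flange1 and stub3 below 0.005 m) and (distance between flange2 and stub0 below 0.005 m or distance between flange2 and stub1 below 0.005 m or distance between flange2 and stub2 below 0.005 m or distance between flange2 and stub3 below 0.005 m) and (distance between flange3 and stub0 below 0.005 m or distance between flange3 and stub1 below 0.005 m or distance between flange3 and stub2 below 0.005 m or distance between flange3 and stub3 below 0.005 m) and value of joint head between -0.12 and 0.12 rad), for 0.2 s.
At the end, for the whole second after the job is handed in: every flange sits on a stub, its underside flat on the round table (origin within 5 mm of the stub's foot), at rest; the table is tilted 30 +/- 5 degrees, lever side down, and the lever lies over the pointer within 5 degrees ((distance between flange0 and stub0 below 0.005 m or distance between flange0 and stub1 below 0.005 m or distance between flange0 and stub2 below 0.005 m or distance between flange0 and stub3 below 0.005 m) and (distance between flange1 and stub0 below 0.005 m or distance between flange1 and stub1 below 0.005 m or distance between flange1 and stub2 below 0.005 m or distance between flange1 and stub3 below 0.005 m) and (distance between flange2 and stub0 below 0.005 m or distance between flange2 and stub1 below 0.005 m or distance between flange2 and stub2 below 0.005 m or distance between flange2 and stub3 below 0.005 m) and (distance between flange3 and stub0 below 0.005 m or distance between flange3 and stub1 below 0.005 m or distance between flange3 and stub2 below 0.005 m or distance between flange3 and stub3 below 0.005 m) and linear speed of each of flange0, flange1, flange2, flange3 below 0.03 m/s and value of joint head between 0.437 and 0.611 rad and value of joint swivel between -0.09 and 0.09 rad); the robot touches nothing.
It fails at once if a bystander (tube or brush) is displaced by more than 40 mm (distance of any of tube_a, tube_b, brush from where it was at the start of the episode above 0.04 m).
Of flange0, flange1, flange2, flange3 only 3 to 4 are there at a start; the rules pass over those that are not, and their reading is None.
At some moment in a run one of flange0, flange1, flange2, flange3 may be knocked a few centimetres aside while the robot is not near it.
Once in a run the grip may slacken for a moment while it holds something.
It also fails if it takes over 210 s, if anything falls off the work surface, if the arm or the gripper's body presses on something with over 40 N, if the wrist force passes 120 N, or if a joint passes its speed limit or range.

ROBOT

A 6-joint arm with a two-finger parallel gripper is mounted at the origin on the work surface. World frame = base frame: x ahead of the robot, y to its left, z up, the work surface at z = 0. Lengths are in m, angles in degrees, forces in N, time in s.
With the tool pointing down it reaches from about 0.3 to 0.875 m from the base axis. Payload 6.4 kg.
Tool frame: the origin (TCP) lies on the centre line of the jaws, within the pads' length; the fingertips stand 17 mm ahead of it and the grasp point (between the pads) lies 2 mm behind it; z points along the fingers, y is the line along which they close (so a half turn about z gives the same grasp; the last joint's range is limited). The gripper opens to 85 mm and grips with 20 to 120 N. Pads are 22 mm wide; open, the fingers measure 114 mm over their backs; the gripper's body (76 mm by 85 mm) begins 54 mm behind the grasp point. The pads swing forward as they close: fully open they stand 13 mm farther back than shut.
Start: joints at [-77.768, 10.359, 92.074, -0, 77.567, -11.82], TCP at [0.234, -0.525, 0.248] pointing down, gripper open.
Joint ranges: [-171.53, 171.53], [-51.25, 118.39], [17.06, 147.69], [-65.23, 245.23], [0, 150.52], [-178.68, 178.68]. Speed limits (degrees/s): [147.25, 147.25, 172.46, 180, 180, 180].

INTERFACE

Orientations are given as a 3x3 rotation matrix whose columns are the frame's x, y, z axes.
In Python, from plant import env, grab_frame, get_calibration, spotter gives the robot as it stands.
- The arm moves only by the shell command python3 -m crank 'ROWS'. ROWS is JSON, a list of rows, each a list of 7 numbers: the turn, a rotation vector about the tool's x, y, z in rad, then the shift along the tool's x, y, z in mm, then the finger opening in mm, from 0 to 85.4. In form: [[ax, ay, az, x, y, z, gripper], ...]. A call has 1 to 8 rows; each row shifts and turns the commanded pose from where the row before left it, along the tool's axes as they then stand; what a row does not reach is not made up. A row lasts 1/10 s, in which the tool goes at most 50 mm and 8.59 degrees, less where a joint would pass 70% of its speed; a pose out of reach is approached as far as the arm can. A call is refused whole if a number of a shift passes 50 or a number of a turn 0.15, either way. A call with a gripper value outside its range is refused whole. The fingers move at their own pace and stop on an object; the grip force is fixed at half the most. Time passes only in rows, so rows that do not move let the fingers close. It gives the time, the measured TCP pose, the force, the opening and the grip force at its end, in the units of the state.
- env.get_obs(): the state, without advancing time (a new reading comes with each control period).
- grab_frame(name): name is "side" or "top"; returns the picture (384x512x3 uint8, red, green, blue); there is no depth.
- get_calibration(name): a dict with "intrinsics" (3x3 intrinsics, pixels), "extrinsics" (4x4, takes a point from camera to world coordinates). Camera axes: x right, y down, z forward; pixel columns grow to the right and rows downward; lengths in m; the calibration is good to about 2 mm. A picture is of the moment at which its call begins. get_calibration takes no time and is no camera call.
- env.close_job(): hands the job in; it is judged then, once.
Trained networks look in the newest picture that a camera, given by its name, has taken for a name from the list of things; names that differ only in an ending like _2 or _b are one class to them, and where a whole thing is asked for, a point or a joint stands for the part that bears it (a point fixed in the world has none). Each returns a list of dicts, best first, with "conf" (0 to 1); they miss things now and then, are a little off and sometimes report something else, mostly with a low value. They report only what shows in the picture. A call takes as long as a camera call. They do not tell look-alikes from the thing itself.
- spotter.find_in(query, camera): "bbox" ([left, top, right, bottom] in pixels, round what is visible of it).
The state is a dict: "time": time; "q": joint angles; "qvel": joint speeds; "effort": joint torques, N m; "eef_pos": TCP position; "ee_rot": TCP orientation; "ft_force": force on the tool from outside, world axes, zero at the start; "ft_torque": the same for the moment, N m; "opening": finger opening in m; "gripper_force": force on a finger pad.
Only numpy, scipy, OpenCV 4.12 (cv2) and the standard library are available. Lean on these libraries where they do the work, as an engineer would, in place of code of your own. Each camera call takes 0.05 s, during which the arm holds its last target. There are 200 camera calls.

## Working session

There is one attempt and no reset: what is moved stays moved. The work goes in short steps, Python scripts to look and compute and a shell command to move; the robot and the scene stay as the last step left them, time stands still between calls to the robot, and variables do not carry over. Pictures are saved under pics/ and viewed, at most 14 in all, crops included, and the job is handed in when it is done.

```bash
ls; mkdir -p pics
python3 - <<'E'
from plant import env, grab_frame, get_calibration, spotter
import cv2,numpy as np
o=env.get_obs();print(o['time'],o['eef_pos'],o['ee_rot'],o['opening'])
for n in("side","top"):
    f=grab_frame(n);cv2.imwrite(f"pics/{n}0.png",cv2.resize(f[:,:,::-1],(800,600),interpolation=cv2.INTER_CUBIC))
    c=get_calibration(n);print(n,np.round(c['intrinsics'],1).tolist(),np.round(c['extrinsics'],3).tolist())
    for q in("flange0","ball","positioner","stub0","tube_a","brush"):
        print(q,[(round(d['conf'],2),[round(v) for v in d['bbox']]) for d in spotter.find_in(q,n)])
print(env.get_obs()['time'])
E
```

```text
pics
0.0 [ 0.23423801 -0.52455411  0.24737534] [[ 9.13196221e-01  4.07519980e-01 -3.57644594e-04]
 [ 4.07519961e-01 -9.13194656e-01  1.73266499e-03]
 [ 3.79496472e-04 -1.72801043e-03 -9.99998435e-01]] 0.08544278503522451
side [[412.6, 0.0, 254.2], [0.0, 412.6, 189.8], [0.0, 0.0, 1.0]] [[-0.781, -0.46, 0.422, 0.001], [-0.624, 0.553, -0.552, 0.597], [0.021, -0.695, -0.719, 1.074], [0.0, 0.0, 0.0, 1.0]]
flange0 [(0.77, [236, 201, 251, 215]), (0.75, [261, 216, 282, 238]), (0.69, [224, 160, 243, 178]), (0.56, [262, 169, 280, 183]), (0.53, [206, 182, 229, 198])]
ball [(0.71, [166, 215, 264, 273])]
positioner [(0.61, [170, 214, 265, 310])]
stub0 [(0.76, [168, 218, 265, 273])]
tube_a [(0.84, [154, 205, 169, 230]), (0.76, [174, 182, 194, 209])]
brush []
top [[453.4, 0.0, 253.7], [0.0, 453.4, 188.9], [0.0, 0.0, 1.0]] [[0.029, -0.988, 0.149, 0.362], [-1.0, -0.029, 0.001, -0.143], [0.003, -0.149, -0.989, 1.32], [0.0, 0.0, 0.0, 1.0]]
flange0 [(0.84, [291, 213, 314, 231]), (0.68, [237, 206, 261, 228]), (0.62, [239, 121, 266, 145]), (0.61, [299, 159, 326, 185]), (0.61, [220, 243, 246, 272]), (0.57, [236, 161, 262, 185]), (0.55, [282, 116, 304, 135])]
ball []
positioner [(0.56, [109, 160, 188, 252])]
stub0 [(0.72, [108, 154, 190, 249])]
tube_a [(0.73, [204, 100, 226, 125]), (0.51, [167, 106, 186, 122])]
brush [(0.75, [360, 204, 380, 275]), (0.33, [107, 158, 188, 249])]
0.7
```

View pics/top0.png

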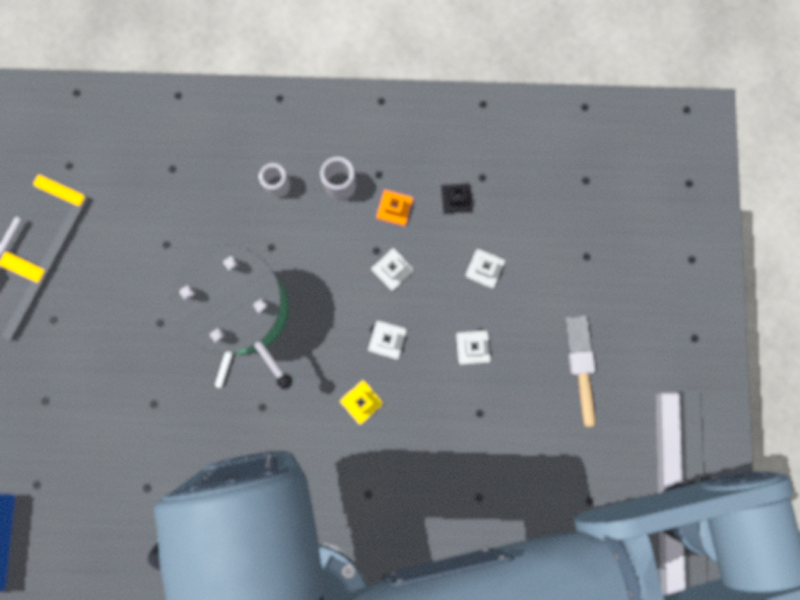

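View pics/side0.png

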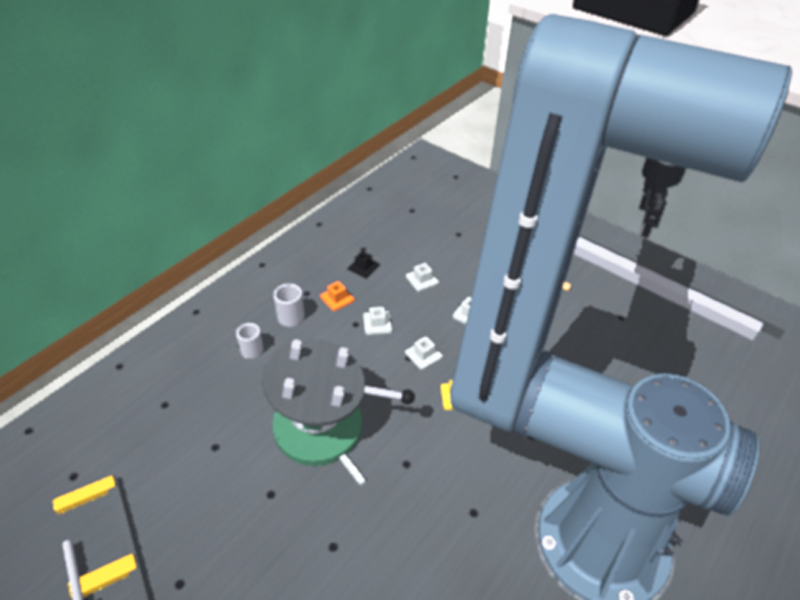

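Top view, 800 px picture: four bare-aluminium flanges at (392,268), (486,267), (388,340) and (474,347). These match the description. The yellow (361,402), orange (395,207) and black (457,198) ones are look-alikes. The ball is at (285,381), the pointer tip near (220,386), and the stub tops near (230,262), (186,292), (260,305) and (217,335). In the side view the ball is at (408,397).

```bash
cat > h.py <<'E'
import cv2,numpy as np
from scipy.optimize import least_squares,minimize
from plant import env, grab_frame, get_calibration, spotter
CAL={n:get_calibration(n) for n in("side","top")}
def proj(n,P):
    c=CAL[n];E=np.linalg.inv(c['extrinsics']);P=np.atleast_2d(P)
    q=(P@E[:3,:3].T+E[:3,3])@np.array(c['intrinsics']).T
    return q[:,:2]/q[:,2:]
def ray(n,uv,z):
    c=CAL[n];E=np.array(c['extrinsics']);d=E[:3,:3]@np.linalg.solve(c['intrinsics'],[uv[0],uv[1],1])
    return E[:3,3]+d*(z-E[2,3])/d[2]
def Rz(a):return np.array([[np.cos(a),-np.sin(a),0],[np.sin(a),np.cos(a),0],[0,0,1]])
def Ry(a):return np.array([[np.cos(a),0,np.sin(a)],[0,1,0],[-np.sin(a),0,np.cos(a)]])
def tab(p,L): # p=bx,by,yaw,swivel,head ; L in table frame at tilt axis
    return np.atleast_2d(L)@(Rz(p[2]+p[3])@Ry(p[4])).T+[p[0],p[1],.135]
def base(p,L): return np.atleast_2d(L)@Rz(p[2]).T+[p[0],p[1],0]
ST=np.array([[x,y,.062] for x in(.042,-.042) for y in(.042,-.042)])
BALL=[.17,0,.012]; FOOT=ST-[0,0,.04]
def sq(a,z):return np.array([[a,a,z],[a,-a,z],[-a,-a,z],[-a,a,z]])/1
def wmask(f):
    h=cv2.cvtColor(f,cv2.COLOR_RGB2HSV).astype(float)
    g=f.min(2).astype(float); return np.clip((g-110)/80,0,1)
def render(n,T,x0,y0,w,h,S=8):
    m=np.zeros((h*S,w*S),np.float32)
    for a,z0,z1 in((.028,0,.008),(.015,.008,.038)):
        P=np.vstack([sq(a,z0),sq(a,z1)])@T[:3,:3].T+T[:3,3]
        hull=cv2.convexHull(((proj(n,P)+.5-[x0,y0])*S*16-8).round().astype(np.int32))
        cv2.fillConvexPoly(m,hull,1.,shift=4)
    return cv2.resize(m,(w,h),interpolation=cv2.INTER_AREA)
def fitfl(n,f,x,y,z=0.,yaw=None,pad=26):
    u=proj(n,[x,y,z+.01])[0].round().astype(int);x0,y0=u-pad
    M=cv2.morphologyEx(wmask(f),cv2.MORPH_CLOSE,np.ones((5,5)))[y0:y0+2*pad,x0:x0+2*pad]
    lab=cv2.connectedComponents((M>.3).astype(np.uint8))[1]
    k=lab[pad-6:pad+6,pad-6:pad+6];k=np.bincount(k[k>0]).argmax()
    M=M*cv2.dilate((lab==k).astype(np.uint8),np.ones((3,3)))
    def c(v):
        T=np.eye(4);T[:3,:3]=Rz(v[2]);T[:3,3]=[v[0]/50,v[1]/50,z]
        R=cv2.GaussianBlur(render(n,T,x0,y0,2*pad,2*pad),(0,0),.7);return ((R-M)**2).sum()
    best=None
    for a in ([0,.4,.8,1.2] if yaw is None else [yaw]):
        s=np.array([[x*50,y*50,a]]*4)+np.array([[0,0,0],[.3,0,0],[0,.3,0],[0,0,.3]])
        r=minimize(c,[x*50,y*50,a],method='Nelder-Mead',options=dict(initial_simplex=s,maxiter=120,xatol=2e-3,fatol=1e-2))
        if best is None or r.fun<best.fun:best=r
    v=best.x;return np.array([v[0]/50,v[1]/50,(np.degrees(v[2])+45)%90-45,best.fun])
E
python3 - <<'E'
from h import *
F={n:grab_frame(n) for n in("side","top")}
for n in F:cv2.imwrite(f"pics/raw1_{n}.png",F[n][:,:,::-1])
k=.64
top=np.array([[230,262],[186,292],[260,305],[217,335],[285,381],[220,386]])*k
side=np.array([[295,343],[343,351],[288,382],[338,391],[408,397],[361,480]])*k
# order guess: match stubs by Hungarian within the fit
from scipy.optimize import linear_sum_assignment as lsa
def res(p,as_=None):
    r=[]
    for n,o in(("top",top),("side",side)):
        S=proj(n,tab(p,ST));D=np.linalg.norm(S[:,None]-o[None,:4],axis=2);i,j=lsa(D)
        r+=[(S[i]-o[j]).ravel(),(proj(n,tab(p,BALL))-o[4]).ravel(),(proj(n,base(p,[.148,0,.008]))-o[5]).ravel()]
    return np.concatenate(r)
b0=ray("top",top[:4].mean(0),.197)
best=min((least_squares(res,[b0[0],b0[1],np.pi+.1,s,h],loss='soft_l1') for s in(0,.4,.8) for h in(-.3,0,.4)),key=lambda r:r.cost)
print(best.x.round(4),np.degrees(best.x[2:]).round(1),best.cost,res(best.x).round(1))
np.save("p0.npy",best.x)
print("ball",tab(best.x,BALL),"stubtops",tab(best.x,ST).round(4).tolist())
for i,uv in enumerate([(392,268),(486,267),(388,340),(474,347)]):
    w=ray("top",np.array(uv)*k,.03)
    t=fitfl("top",F["top"],w[0],w[1]);print(i,t.round(4),end=' ')
    try:print(fitfl("side",F["side"],t[0],t[1]).round(4))
    except Exception as e:print(e)
for n in F:
    I=F[n][:,:,::-1].copy();x0,y0=(95,85) if n=="top" else (130,150)
    C=cv2.resize(I[y0:y0+170,x0:x0+220],None,fx=3.5,fy=3.5,interpolation=cv2.INTER_CUBIC)
    for P in np.vstack([tab(best.x,ST),tab(best.x,FOOT),tab(best.x,BALL),base(best.x,[.15,0,.012])]):
        u=((proj(n,P)[0]+.5-[x0,y0])*3.5).astype(int);cv2.circle(C,tuple(map(int,u)),3,(0,0,255),-1)
    cv2.imwrite(f"pics/fit_{n}.png",C[:595])
E
```

```text
[0.5286 0.145  2.9144 0.8687 0.2007] [167.   49.8  11.5] 6.204646848720998 [-0.6 -0.1 -1.1 -0.2 -0.8 -0.2 -1.  -0.3 -0.5 -0.5 -0.2 -0.8  0.8 -0.6
  1.1 -1.3  1.2 -0.5  1.1 -0.6 -0.2 -0.1  1.7  0.7]
ball [[0.39325852 0.04384124 0.11286825]] stubtops [[0.5109, 0.0793, 0.1874], [0.4606, 0.1466, 0.1874], [0.5768, 0.1285, 0.2041], [0.5266, 0.1958, 0.2041]]
0 [  0.6121  -0.1293 -43.0511  27.0776] [  0.6157  -0.1328 -41.1845  13.7324]
1 [  0.6186  -0.3047 -21.2635  26.8824] [  0.6225  -0.3082 -22.1964  10.3133]
2 [  0.4773  -0.124  -14.2783  33.4406] [  0.4818  -0.1274 -15.0269  10.7367]
3 [ 0.4675 -0.2839  5.0262 29.4389] [ 0.4836 -0.282  29.214  77.3669]
```

View pics/fit_top.png

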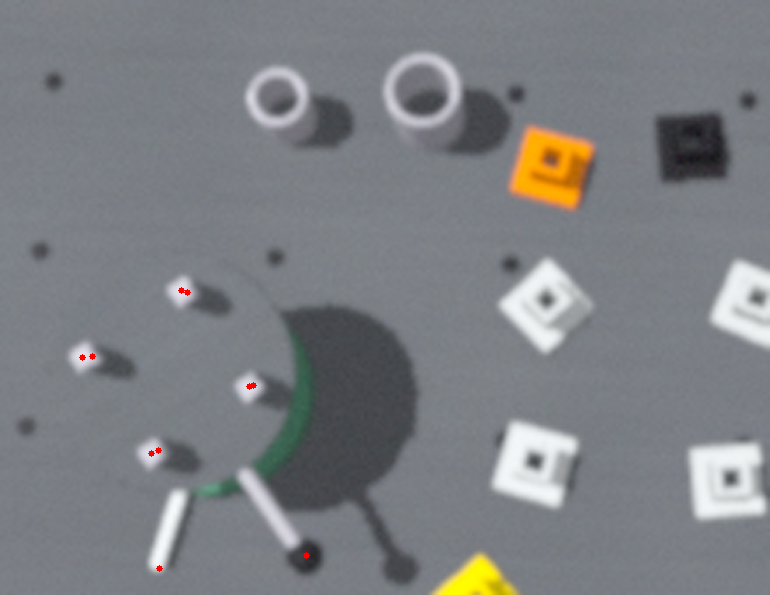

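View pics/fit_side.png

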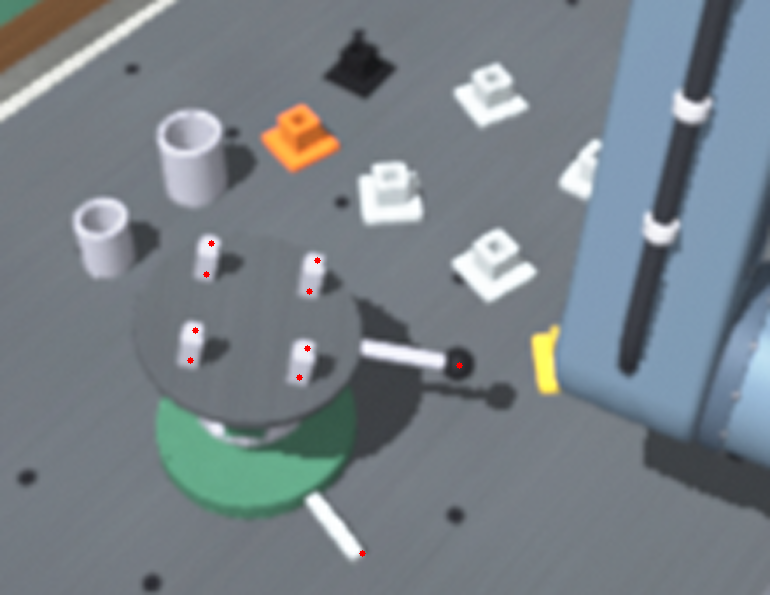

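```bash
cat > go.py <<'E'
# usage: go.py x y z yawdeg(of tool y)  -> turn and shift in the final tool frame
import sys,numpy as np
from scipy.spatial.transform import Rotation as R
from plant import env
def go(x,y,z,a,quiet=0):
    o=env.get_obs();R0=np.array(o['ee_rot']);a=np.radians(a);best=None
    for s in(1,-1):
        yy=s*np.array([np.cos(a),np.sin(a),0]);zz=np.array([0,0,-1.]);M=np.c_[np.cross(yy,zz),yy,zz]
        v=R.from_matrix(R0.T@M).as_rotvec()
        if best is None or np.linalg.norm(v)<np.linalg.norm(best[0]):best=(v,M)
    v,M=best;d=M.T@(np.array([x,y,z])-o['eef_pos'])*1000
    print("t%.1f turn"%o['time'],v.round(3),"shift",d.round(1),"q6 %.0f"%o['q'][5],"F",np.round(o['ft_force'],1),"op %.4f"%o['opening'])
if __name__=="__main__":go(*map(float,sys.argv[1:]))
E
python3 go.py .393 .044 .2 -53.2
```

```text
t0.8 turn [ 0.     0.    -0.222] shift [ 467.9 -360.7   48.3] q6 -12 F [0.4 0.6 1. ] op 0.0855
```

```bash
python3 -m crank '[[0,0,-0.111,0,0,0,85],[0,0,-0.111,0,0,0,85],[0,0,0,36,-28,0,85],[0,0,0,36,-28,0,85],[0,0,0,36,-28,0,85],[0,0,0,36,-28,0,85],[0,0,0,36,-28,0,85],[0,0,0,36,-28,0,85]]'; python3 -m crank '[[0,0,0,36,-28,0,85],[0,0,0,36,-28,0,85],[0,0,0,36,-28,0,85],[0,0,0,36,-28,0,85],[0,0,0,36,-28,0,85],[0,0,0,36,-28,0,85],[0,0,0,36,-24,0,85],[0,0,0,0,0,0,85]]'; python3 go.py .393 .044 .111 -53.2
```

```text
time: 1.6
eef_pos: [0.307, -0.2596, 0.2484]
ee_rot: [[0.801, 0.598, 0.001], [0.598, -0.801, -0.0], [0.0, 0.001, -1.0]]
ft_force: [0.6, 0.7, 0.3]
opening: 0.0848
gripper_force: 0.0
time: 2.4
eef_pos: [0.3943, 0.048, 0.2486]
ee_rot: [[0.797, 0.605, 0.001], [0.605, -0.797, 0.002], [0.002, -0.0, -1.0]]
ft_force: [-0.3, -0.1, 0.2]
opening: 0.085
gripper_force: 0.0
t2.4 turn [-0.    -0.002  0.007] shift [ -3.4   2.5 137.6] q6 42 F [-0.3 -0.1  0.2] op 0.0850
```

```bash
python3 -m crank '[[0,0,0,-3,2.5,28,85],[0,0,0,0,0,28,85],[0,0,0,0,0,28,85],[0,0,0,0,0,27,85],[0,0,0,0,0,26,85],[0,0,0,0,0,0,85],[0,0,0,0,0,0,0],[0,0,0,0,0,0,0]]';python3 -m crank '[[0,0,0,0,0,0,0],[0,0,0,0,0,0,0],[0,0,0,0,0,0,0],[0,0,0,0,0,0,0],[0,0,0,0,0,0,0]]'; python3 go.py .393 .044 .146 -53.2
```

```text
time: 3.2
eef_pos: [0.394, 0.0392, 0.1128]
ee_rot: [[0.801, 0.598, 0.002], [0.598, -0.801, -0.001], [0.002, 0.002, -1.0]]
ft_force: [-0.2, 0.1, 0.1]
opening: 0.0586
gripper_force: 0.0
time: 3.7
eef_pos: [0.3934, 0.0399, 0.1122]
ee_rot: [[0.801, 0.599, 0.001], [0.599, -0.801, 0.0], [0.001, 0.001, -1.0]]
ft_force: [-2.5, 1.5, 5.4]
opening: 0.0248
gripper_force: 58.5
t3.7 turn [ 0.001 -0.001 -0.   ] shift [  2.2  -3.5 -33.8] q6 42 F [-2.5  1.5  5.4] op 0.0248
```

```bash
python3 -m crank '[[0,0,0,0,0,-7,0],[0,0,0,0,0,-7,0],[0,0,0,0,0,-7,0],[0,0,0,0,0,-7,0],[0,0,0,0,0,-6,0],[0,0,0,0,0,0,0],[0,0,0,0,0,0,0]]'
cat > posf.py <<'E'
from h import *
def blobs(n,F,p):
    # refine bright stub centroids near predicted mid-stub; returns residual fn parts
    M=wmask(F[n]);out=[]
    for t,f in zip(tab(p,ST),tab(p,FOOT)):
        u=proj(n,(t+f)/2)[0];r=8;x0,y0=np.round(u).astype(int)-r
        W=M[y0:y0+2*r+1,x0:x0+2*r+1]
        yy,xx=np.mgrid[y0:y0+2*r+1,x0:x0+2*r+1]
        g=W*(np.hypot(xx-u[0],yy-u[1])<r)
        out.append([(g*xx).sum()/g.sum(),(g*yy).sum()/g.sum()] if g.sum()>4 else [np.nan]*2)
    return np.array(out)
def fitpos(F,p,off=None,ball=None):
    """fit swivel, head, and a per-view pixel offset; base fixed by p"""
    for _ in range(3):
        B={n:blobs(n,F,p) for n in F}
        def res(v):
            q=[p[0],p[1],p[2],v[0],v[1]];r=[]
            for i,n in enumerate(F):
                m=proj(n,(tab(q,ST)+tab(q,FOOT))/2)+v[2+2*i:4+2*i]-B[n];r.append(m.ravel())
            r=np.concatenate(r);return np.r_[np.where(np.isnan(r),0,r),np.array(v[2:])*.2]
        s=least_squares(res,[p[3],p[4]]+[0]*2*len(F),loss='soft_l1');p=np.r_[p[:3],s.x[:2]]
    return p,s.x[2:],res(s.x)
E
python3 - <<'E'
from posf import *
p=np.load("p0.npy")
F0={n:cv2.imread(f"pics/raw1_{n}.png")[:,:,::-1] for n in("side","top")}
a=fitpos(F0,p);print("before",a[0].round(4),a[1].round(2),a[2].round(1))
F={n:grab_frame(n) for n in("side","top")}
p[3]=a[0][3];p[4]=0
b=fitpos(F,p);print("now",b[0].round(4),b[1].round(2),b[2].round(1));print(env.get_obs()['eef_pos'],env.get_obs()['opening'])
out=[]
for n,(x0,y0) in(("top",(95,120)),("side",(140,190))):
    out.append(cv2.resize(F[n][y0:y0+130,x0:x0+130,::-1],None,fx=3,fy=3,interpolation=cv2.INTER_CUBIC))
cv2.imwrite("pics/lev.png",np.hstack(out))
E
```

```text
time: 4.4
eef_pos: [0.3939, 0.0404, 0.1468]
ee_rot: [[0.801, 0.599, 0.003], [0.598, -0.801, 0.002], [0.003, 0.0, -1.0]]
ft_force: [0.7, 6.1, 5.2]
opening: 0.0258
gripper_force: 46.7
before [0.5286 0.145  2.9144 0.8647 0.198 ] [-0.61 -0.67 -1.3   0.  ] [-0.  -0.  -0.  -0.   0.1  0.1 -0.  -0.  -0.1 -0.   0.  -0.2  0.   0.2
  0.1  0.  -0.1 -0.1 -0.3  0. ]
now [5.2860e-01 1.4500e-01 2.9144e+00 8.7950e-01 6.0000e-04] [-0.85 -0.56 -1.42 -0.83] [-0.1 -0.1 -0.  -0.   0.1  0.   0.1  0.1 -0.  -0.3 -0.2  2.1  0.  -0.2
  0.2 -0.4 -0.2 -0.1 -0.3 -0.2]
[0.39389491 0.04037515 0.14673354] 0.0250822077155268
```

View pics/lev.png

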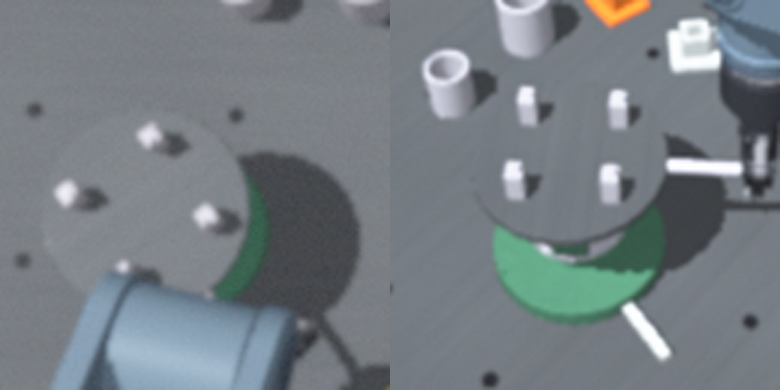

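The table is level to about 0.02 rad in both views. Next I let go, back off and re-measure everything.

```bash
python3 -m crank '[[0,0,0,0,0,0,60],[0,0,0,0,0,0,60],[0,0,0,0,0,-10,85],[0,0,0,0,0,-40,85],[0,0,0,0,0,-45,85],[0,0,0,0,-48,-5,85],[0,0,0,0,-48,-5,85],[0,0,0,0,-48,0,85]]' | grep -E "time|pos"; python3 -m crank '[[0,0,0,-30,-36,0,85],[0,0,0,-30,-36,0,85],[0,0,0,-30,-36,0,85],[0,0,0,0,0,0,85]]' | grep -E "time|pos"
cat > fullfit.py <<'E'
from posf import *
p=np.load("p0.npy")
F0={n:cv2.imread(f"pics/raw1_{n}.png")[:,:,::-1] for n in("side","top")}
F={n:grab_frame(n) for n in("side","top")}
for n in F:cv2.imwrite(f"pics/raw2_{n}.png",F[n][:,:,::-1])
pa=fitpos(F0,p)[0]; q=p.copy();q[4]=0;pb,_,rb=fitpos(F,q)
B=[({n:blobs(n,f,x) for n in f}) for f,x in((F0,pa),(F,pb))]
tip={"top":np.array([158,567])/3.5+[95,85]-.5,"side":np.array([355,556])/3.5+[130,150]-.5}
def res(v):
    r=[]
    for k in(0,1):
        x=[v[0],v[1],v[2],v[3+2*k],v[4+2*k]]
        for n in F: 
            d=proj(n,(tab(x,ST)+tab(x,FOOT))/2)-B[k][n];r.append(d.ravel())
    for n in F:r.append(.7*(proj(n,base(v,[.148,0,.010]))-tip[n]).ravel())
    return np.nan_to_num(np.concatenate(r))
s=least_squares(res,np.r_[p[:2],p[2],pa[3:],pb[3:]],loss='soft_l1')
print(s.x.round(4),s.cost);print(res(s.x).round(1))
p1=np.r_[s.x[:3],s.x[5:7]];np.save("p1.npy",p1)
print("feet",tab(p1,FOOT).round(4).tolist(),"lever deg",np.degrees(p1[2]+p1[3]))
k=.64;out=[]
for i,uv in enumerate([(392,268),(486,267),(388,340),(474,347)]):
    w=ray("top",np.array(uv)*k,.03);t=fitfl("top",F["top"],w[0],w[1])
    try:s_=fitfl("side",F["side"],t[0],t[1],yaw=np.radians(t[2]))
    except Exception as e:s_=t*np.nan
    print(i,t.round(4),s_.round(4))
E
python3 fullfit.py
```

```text
time: 5.3
eef_pos: [0.3062, 0.1557, 0.2521]
time: 5.7
eef_pos: [0.1663, 0.1885, 0.2507]
[ 0.5294  0.147   2.9038  0.876   0.1969  0.8907 -0.0158] 5.338034672686343
[-0.1  0.9 -0.1  1.  -0.   1.1 -0.2  1.   0.4 -0.4  0.6 -0.5  0.5 -0.1
  0.6 -0.3 -0.2  0.7 -0.3  0.8 -0.   1.1 -0.1  1.3  0.4 -0.1  0.7 -0.3
  0.6  0.2  0.8 -0.1  0.5 -0.1 -0.3 -0.5]
feet [[0.5218, 0.0883, 0.1577], [0.4708, 0.155, 0.1577], [0.5886, 0.1393, 0.1563], [0.5375, 0.2061, 0.1563]] lever deg 217.4085803004083
0 [  0.6118  -0.1293 -43.1106  26.7295] [  0.6155  -0.1325 -41.7814  11.2421]
1 [  0.6187  -0.3043 -20.7451  25.9132] [  0.6229  -0.3086 -21.1091   7.7107]
2 [  0.4775  -0.1242 -14.6435  32.6008] [  0.4817  -0.1276 -15.6728   8.4332]
3 [ 0.4676 -0.2839  5.2422 28.2497] [ 0.4749 -0.2854 10.6664 28.39  ]
```

```bash
python3 go.py .4796 -.1259 .12 -15.2
```

```text
t5.8 turn [ 0.002 -0.003 -0.661] shift [-221.6  381.3  131.2] q6 73 F [ 0.9  0.1 -0.1] op 0.0852
```

```bash
python3 -m crank '[[0,0,-0.132,0,0,0,85],[0,0,-0.132,0,0,0,85],[0,0,-0.132,0,0,0,85],[0,0,-0.132,0,0,0,85],[0,0,-0.132,0,0,0,85],[0,0,0,-22,38,0,85],[0,0,0,-22,38,0,85],[0,0,0,-22,38,0,85]]'| grep -E "time|pos"; python3 -m crank '[[0,0,0,-22,38,0,85],[0,0,0,-22,38,0,85],[0,0,0,-22,38,0,85],[0,0,0,-22,38,0,85],[0,0,0,-22,38,0,85],[0,0,0,-22,38,0,85],[0,0,0,-22,38,20,70],[0,0,0,0,0,20,65]]' | grep -E "time|pos";python3 go.py .4796 -.1259 .029 -15.2
```

```text
time: 6.6
eef_pos: [0.264, 0.0918, 0.2508]
time: 7.4
eef_pos: [0.481, -0.1315, 0.209]
t7.4 turn [ 0.001  0.001 -0.009] shift [  5.   -2.8 180. ] q6 -13 F [-0.2  0.8 -0.8] op 0.0654
```

```bash
python3 -m crank '[[0,0,-0.009,5,-2.8,40,60],[0,0,0,0,0,40,60],[0,0,0,0,0,40,60],[0,0,0,0,0,25,60],[0,0,0,0,0,15,60],[0,0,0,0,0,10,60],[0,0,0,0,0,10,60],[0,0,0,0,0,0,60]]'| grep -E "time|pos|force";python3 go.py .4796 -.1259 .029 -15.2
```

```text
time: 8.2
eef_pos: [0.4759, -0.1203, 0.0292]
ft_force: [-0.1, 1.2, -0.7]
gripper_force: 0.0
t8.2 turn [-0.002 -0.     0.004] shift [-4.4  5.1  0.2] q6 -13 F [-0.1  1.2 -0.7] op 0.0599
```

```bash
python3 -m crank '[[0,0,0,-4.4,5.1,0,60],[0,0,0,0,0,0,60],[0,0,0,0,0,0,0],[0,0,0,0,0,0,0],[0,0,0,0,0,0,0],[0,0,0,0,0,0,0],[0,0,0,0,0,0,0]]'| grep -E "time|pos|force|open";python3 -m crank '[[0,0,0,0,0,-10,0],[0,0,0,0,0,-40,0],[0,0,0,0,0,-45,0],[0,0,0,0,0,-45,0],[0,0,0,0,0,-45,0],[0,0,0,0,0,-45,0],[0,0,0,0,0,0,0],[0,0,0,0,0,0,0]]'| grep -E "time|pos|force|open"; python3 go.py .5375 .2061 .26 -52.6;python3 go.py .5375 .2061 .26 37.4
```

```text
time: 8.9
eef_pos: [0.4807, -0.1256, 0.0311]
ft_force: [-0.8, 0.7, 6.6]
opening: 0.0286
gripper_force: 61.2
time: 9.7
eef_pos: [0.4803, -0.1254, 0.2612]
ft_force: [-0.5, -0.2, -3.8]
opening: 0.0292
gripper_force: 60.4
t9.7 turn [ 0.002 -0.     0.658] shift [ 246.8 -228.6    1.2] q6 -13 F [-0.5 -0.2 -3.8] op 0.0292
t9.7 turn [ 0.002  0.001 -0.913] shift [228.6 246.8   1.2] q6 -13 F [-0.5 -0.2 -3.8] op 0.0292
```

```bash
python3 -m crank '[[0,0,0.132,0,0,0,0],[0,0,0.132,0,0,0,0],[0,0,0.132,0,0,0,0],[0,0,0.131,0,0,0,0],[0,0,0.131,0,0,0,0],[0,0,0,31,-28.5,0,0],[0,0,0,31,-28.5,0,0],[0,0,0,31,-28.5,0,0]]'| grep -E "time|pos|open";python3 -m crank '[[0,0,0,31,-28.5,0,0],[0,0,0,31,-28.5,0,0],[0,0,0,31,-28.5,0,0],[0,0,0,31,-28.5,0,0],[0,0,0,31,-28.5,0,0],[0,0,0,0,0,0,0],[0,0,0,0,0,0,0]]'| grep -E "time|pos|open"; python3 go.py .5375 .2061 .26 -52.6
python3 - <<'E'
from posf import *
F={n:grab_frame(n) for n in("side","top")};p=np.load("p1.npy");o=[]
e=env.get_obs()['eef_pos']
for n in F:
    u=proj(n,[.53,.16,.18])[0].round().astype(int)-65;C=cv2.resize(F[n][u[1]:u[1]+130,u[0]:u[0]+130,::-1],None,fx=3,fy=3,interpolation=cv2.INTER_CUBIC)
    for P in [*tab(p,ST),*((np.vstack([sq(.028,0),sq(.028,.008)])@Rz(np.radians(37.4)).T)+[e[0],e[1],e[2]-.031])]:
        v=((proj(n,P)[0]+.5-u)*3).astype(int);cv2.circle(C,tuple(map(int,v)),2,(0,0,255),-1)
    o.append(C)
cv2.imwrite("pics/hov1.png",np.hstack(o))
E
```

```text
time: 10.5
eef_pos: [0.5005, 0.0004, 0.2575]
opening: 0.029
time: 11.2
eef_pos: [0.537, 0.2069, 0.2573]
opening: 0.0289
t11.2 turn [-0.002  0.005  0.002] shift [-0.1  1.  -2.7] q6 62 F [ 0.7 -0.3 -1.7] op 0.0289
```

View pics/hov1.png

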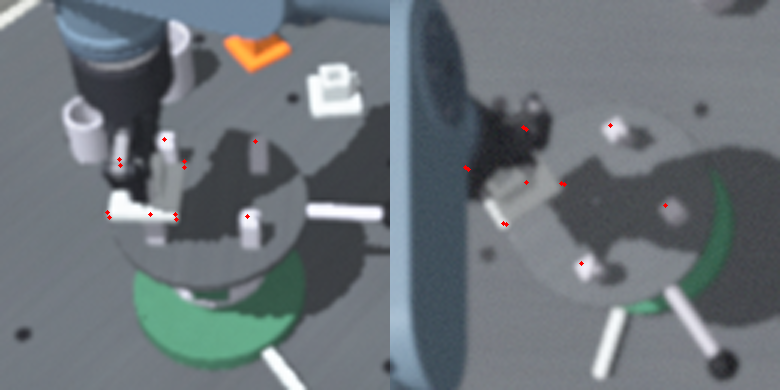

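```bash
python3 -m crank '[[0,0,0,0,0.8,15,0],[0,0,0,0,0,12,0],[0,0,0,0,0,5,0],[0,0,0,0,0,5,0],[0,0,0,0,0,5,0],[0,0,0,0,0,0,0]]'| grep -E "time|pos|open|ft";python3 -m crank '[[0,0,0,0,0,5,0],[0,0,0,0,0,5,0],[0,0,0,0,0,5,0],[0,0,0,0,0,0,0]]'| grep -E "time|pos|open|ft"
```

```text
time: 11.9
eef_pos: [0.5391, 0.2053, 0.2177]
ft_force: [0.7, -0.8, -3.4]
opening: 0.0292
time: 12.3
eef_pos: [0.5391, 0.2053, 0.2024]
ft_force: [0.1, -3.4, -4.3]
opening: 0.0289
```

```bash
python3 -m crank '[[0,0,0,0,0,4,0],[0,0,0,0,0,4,0],[0,0,0,0,0,3,0],[0,0,0,0,0,0,0]]'| grep -E "time|pos|open|ft";python3 -m crank '[[0,0,0,0,0,2,0],[0,0,0,0,0,2,0],[0,0,0,0,0,0,0]]'| grep -E "time|pos|open|ft"
```

```text
time: 12.7
eef_pos: [0.5392, 0.2054, 0.192]
ft_force: [-1.2, -5.3, -2.7]
opening: 0.0285
time: 13.0
eef_pos: [0.5392, 0.2054, 0.1888]
ft_force: [-4.6, -4.8, 1.4]
opening: 0.0288
```

```bash
python3 -m crank '[[0,0,0,0,0,1,0],[0,0,0,0,0,0,0],[0,0,0,0,0,0,55],[0,0,0,0,0,0,55],[0,0,0,0,0,0,55]]'| grep -E "time|pos|open|ft";python3 -m crank '[[0,0,0,0,0,-30,55],[0,0,0,0,0,-40,55],[0,0,0,0,0,-30,85],[0,0,0,-36,34,0,85],[0,0,0,-36,34,0,85],[0,0,0,-36,34,0,85],[0,0,0,-36,34,0,85],[0,0,0,0,0,0,85]]'| grep -E "time|pos|open|ft"
cat > see.py <<'E'
import sys
from posf import *
F={n:grab_frame(n) for n in("side","top")};p=np.load("p1.npy");o=[]
for n in F:
    u=proj(n,[.53,.14,.17])[0].round().astype(int)-65;u=np.maximum(u,0)
    o.append(cv2.resize(F[n][u[1]:u[1]+130,u[0]:u[0]+130,::-1],None,fx=3,fy=3,interpolation=cv2.INTER_CUBIC))
cv2.imwrite(f"pics/{sys.argv[1]}.png",np.hstack(o))
for s in sys.argv[2:]:   # x,y guesses of loose flanges
    x,y=map(float,s.split(','))
    for n in F:
        try:print(n,fitfl(n,F[n],x,y).round(4),end=' ')
        except Exception as e:print(n,'-',end=' ')
    print()
E
python3 see.py on1 .4714,-.285 .6137,-.131 .6208,-.3065; python3 go.py .4714 -.285 .26 7
```

```text
time: 13.5
eef_pos: [0.5395, 0.2062, 0.1875]
ft_force: [0.2, 0.0, -0.0]
opening: 0.0551
time: 14.3
eef_pos: [0.5071, 0.0053, 0.2874]
ft_force: [1.0, 0.6, -0.9]
opening: 0.0849
side [ 0.4708 -0.2872  3.6607 77.8367] top [ 0.4665 -0.2856  5.537  93.3316] 
side [  0.6133  -0.1315 -40.4129  20.698 ] top [  0.6118  -0.1295 -43.3421  27.7635] 
side [  0.623   -0.3084 -21.1548  11.2797] top [  0.6185  -0.3048 -20.5141  26.9404] 
t14.4 turn [ 1.000e-03 -1.000e-03 -1.043e+00] shift [-287.8  -71.8   27.5] q6 40 F [-0.   0.8  0.9] op 0.0848
```

View pics/on1.png

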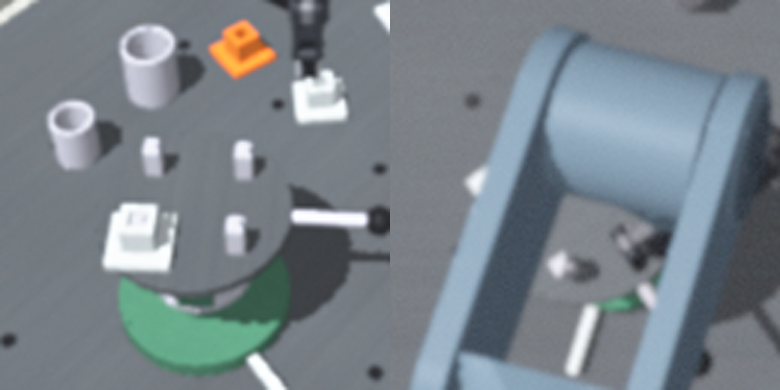

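First flange seated on its stub in the side view, plate flat at (140,245). Next is flange 3.

```bash
python3 go.py .4697 -.2856 .13 -84.6
```

```text
t14.4 turn [-0.    -0.001  0.556] shift [-65.5 290.1 157.5] q6 40 F [-0.   0.8  0.9] op 0.0848
```

```bash
python3 -m crank '[[0,0,0.139,0,0,0,85],[0,0,0.139,0,0,0,85],[0,0,0.139,0,0,0,85],[0,0,0.139,0,0,0,85],[0,0,0,-9.3,41.4,0,60],[0,0,0,-9.3,41.4,0,60],[0,0,0,-9.3,41.4,0,60],[0,0,0,-9.3,41.4,0,60]]'| grep -E "time|pos"; python3 -m crank '[[0,0,0,-9.3,41.4,0,60],[0,0,0,-9.3,41.4,30,60],[0,0,0,-9.3,41.4,30,60],[0,0,0,0,0,40,60],[0,0,0,0,0,40,60],[0,0,0,0,0,18,60],[0,0,0,0,0,0,60],[0,0,0,0,0,0,60]]' | grep -E "time|pos";python3 go.py .4697 -.2856 .031 -84.6
```

```text
time: 15.2
eef_pos: [0.4871, -0.1577, 0.2874]
time: 16.0
eef_pos: [0.4722, -0.2804, 0.132]
t16.0 turn [-0.    -0.     0.004] shift [ -3.    4.9 101. ] q6 41 F [0.4 0.9 0.6] op 0.0597
```

```bash
python3 -m crank '[[0,0,0.004,-3,4.9,20,60],[0,0,0,0,0,30,60],[0,0,0,0,0,25,60],[0,0,0,0,0,16,60],[0,0,0,0,0,10,60],[0,0,0,0,0,0,60],[0,0,0,0,0,0,60]]' | grep -E "time|pos|ft";python3 go.py .4697 -.2856 .031 -84.6
python3 -m crank '[[0,0,0,0,0,0,0],[0,0,0,0,0,0,0],[0,0,0,0,0,0,0],[0,0,0,0,0,0,0],[0,0,0,0,0,0,0]]' | grep -E "time|pos|ft|open|force"
```

```text
time: 16.7
eef_pos: [0.4696, -0.2871, 0.032]
ft_force: [-0.0, 0.2, 0.7]
t16.7 turn [ 0.002 -0.002 -0.001] shift [ 0.2 -1.5  1. ] q6 41 F [-0.   0.2  0.7] op 0.0602
time: 17.2
eef_pos: [0.4693, -0.2873, 0.0319]
ft_force: [-0.3, 0.8, 7.1]
opening: 0.0285
gripper_force: 61.4
```

```bash
python3 -m crank '[[0,0,0,0,0,-10,0],[0,0,0,0,0,-40,0],[0,0,0,0,0,-45,0],[0,0,0,0,0,-45,0],[0,0,0,0,0,-45,0],[0,0,0,0,0,-45,0],[0,0,0,0,0,0,0],[0,0,0,0,0,0,0]]'| grep -E "time|pos|open|ft"; python3 go.py .4708 .155 .26 -52.6
```

```text
time: 18.0
eef_pos: [0.4687, -0.2868, 0.2621]
ft_force: [-0.1, -0.1, -2.2]
opening: 0.0289
t18.0 turn [ 0.003 -0.001 -0.56 ] shift [ 270.  -349.7    2.1] q6 41 F [-0.1 -0.1 -2.2] op 0.0289
```

```bash
python3 -m crank '[[0,0,-0.14,0,0,0,0],[0,0,-0.14,0,0,0,0],[0,0,-0.14,0,0,0,0],[0,0,-0.14,0,0,0,0],[0,0,0,27,-35,0,0],[0,0,0,27,-35,0,0],[0,0,0,27,-35,0,0],[0,0,0,27,-35,0,0]]'| grep -E "time|pos|open"; python3 -m crank '[[0,0,0,27,-35,0,0],[0,0,0,27,-35,0,0],[0,0,0,27,-35,0,0],[0,0,0,27,-35,0,0],[0,0,0,27,-35,0,0],[0,0,0,27,-35,0,0],[0,0,0,0,0,0,0],[0,0,0,0,0,0,0]]'| grep -E "time|pos|open"; python3 go.py .4708 .155 .232 -52.6
```

```text
time: 18.8
eef_pos: [0.4676, -0.1076, 0.2582]
opening: 0.0288
time: 19.6
eef_pos: [0.4689, 0.1563, 0.2585]
opening: 0.0283
t19.6 turn [-0.002  0.004  0.003] shift [ 0.8  2.2 26.5] q6 57 F [ 0.3 -0.3 -1.8] op 0.0283
```

```bash
python3 -m crank '[[0,0,0.003,0.8,2.2,15,0],[0,0,0,0,0,11,0],[0,0,0,0,0,5,0],[0,0,0,0,0,5,0],[0,0,0,0,0,5,0],[0,0,0,0,0,0,0]]'| grep -E "time|pos|open|ft";python3 -m crank '[[0,0,0,0,0,5,0],[0,0,0,0,0,5,0],[0,0,0,0,0,5,0],[0,0,0,0,0,4,0],[0,0,0,0,0,4,0],[0,0,0,0,0,0,0]]'| grep -E "time|pos|open|ft"
```

```text
time: 20.2
eef_pos: [0.4713, 0.153, 0.2188]
ft_force: [-3.3, -4.5, -3.1]
opening: 0.0289
time: 20.8
eef_pos: [0.471, 0.153, 0.1957]
ft_force: [-4.2, -3.1, -1.9]
opening: 0.0288
```

```bash
python3 -m crank '[[0,0,0,0,0,3,0],[0,0,0,0,0,2,0],[0,0,0,0,0,1.5,0],[0,0,0,0,0,0,0]]'| grep -E "time|pos|open|ft";python3 -m crank '[[0,0,0,0,0,1.5,0],[0,0,0,0,0,0,0]]'| grep -E "time|pos|open|ft"
```

```text
time: 21.2
eef_pos: [0.471, 0.153, 0.1897]
ft_force: [-6.3, -4.9, 1.5]
opening: 0.0289
time: 21.4
eef_pos: [0.471, 0.153, 0.1887]
ft_force: [-8.6, -5.9, 6.2]
opening: 0.0288
```

```bash
python3 -m crank '[[0,0,0,0,0,0,55],[0,0,0,0,0,0,55],[0,0,0,0,0,0,55],[0,0,0,0,0,-30,55],[0,0,0,0,0,-40,55],[0,0,0,0,0,-30,70],[0,0,0,-36,34,0,70],[0,0,0,-36,34,0,70]]'| grep -E "time|pos|open|ft";python3 -m crank '[[0,0,0,-36,34,0,70],[0,0,0,-36,34,0,70],[0,0,0,0,0,0,70],[0,0,0,0,0,0,70]]'| grep -E "time|pos|open|ft"; python3 see.py on2 .6137,-.131 .6208,-.3065; python3 go.py .6137 -.131 .13 -42.4
```

```text
time: 22.2
eef_pos: [0.4568, 0.0565, 0.2902]
ft_force: [0.6, -1.6, -0.4]
opening: 0.07
time: 22.6
eef_pos: [0.4401, -0.0422, 0.2888]
ft_force: [-0.8, 0.2, 0.2]
opening: 0.0696
side [  0.6156  -0.1329 -41.1987  16.1993] top [  0.6122  -0.1296 -43.5291  26.827 ] 
side [  0.6268  -0.306  -22.0139 124.3197] top [  0.6185  -0.3044 -21.677   25.9813] 
t22.7 turn [-0.    -0.001 -0.18 ] shift [ 50.  189.2 158.6] q6 32 F [-0.5 -0.5  0.5] op 0.0700
```

View pics/on2.png

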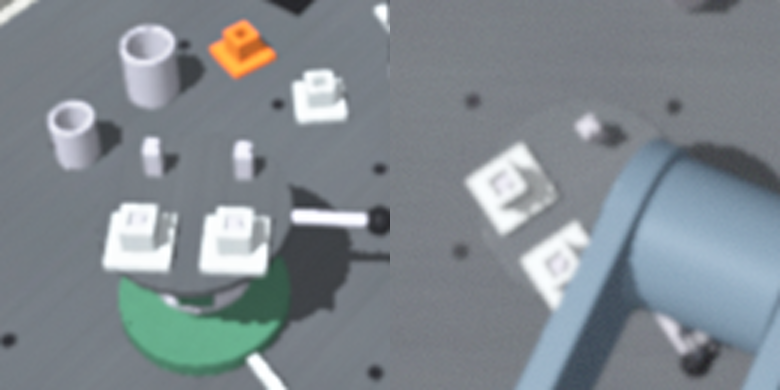

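Both flanges sit flat in both views. Next is flange 0 at (0.6139, -0.1312), yaw -42.4.

```bash
python3 -m crank '[[0,0,-0.09,0,0,0,60],[0,0,-0.09,0,0,0,60],[0,0,0,10,37.8,0,60],[0,0,0,10,37.8,0,60],[0,0,0,10,37.8,0,60],[0,0,0,10,37.8,20,60],[0,0,0,10,37.8,30,60],[0,0,0,0,0,45,60]]'| grep -E "time|pos"; python3 -m crank '[[0,0,0,0,0,45,60],[0,0,0,0,0,18,60],[0,0,0,0,0,0,60],[0,0,0,0,0,0,60]]' | grep -E "time|pos";python3 go.py .6139 -.1312 .031 -42.4
```

```text
time: 23.5
eef_pos: [0.6187, -0.1322, 0.1944]
time: 23.9
eef_pos: [0.614, -0.1302, 0.131]
t23.9 turn [ 0.    -0.     0.002] shift [ -0.8   0.6 100. ] q6 20 F [ 0.   1.  -0.1] op 0.0598
```

```bash
python3 -m crank '[[0,0,0.002,-0.8,0.6,25,60],[0,0,0,0,0,30,60],[0,0,0,0,0,25,60],[0,0,0,0,0,12,60],[0,0,0,0,0,8,60],[0,0,0,0,0,0,60],[0,0,0,0,0,0,0],[0,0,0,0,0,0,0]]' | grep -E "time|pos|ft"
python3 -m crank '[[0,0,0,0,0,0,0],[0,0,0,0,0,0,0],[0,0,0,0,0,0,0],[0,0,0,0,0,0,0]]' | grep -E "time|pos|ft|open|force"
python3 -m crank '[[0,0,0,0,0,-10,0],[0,0,0,0,0,-40,0],[0,0,0,0,0,-45,0],[0,0,0,0,0,-45,0],[0,0,0,0,0,-45,0],[0,0,0,0,0,-45,0],[0,0,0,0,0,0,0],[0,0,0,0,0,0,0]]'| grep -E "time|pos|open|ft"; python3 go.py .5886 .1393 .26 -52.6
```

```text
time: 24.7
eef_pos: [0.6142, -0.1332, 0.0322]
ft_force: [-1.1, 1.0, 1.3]
time: 25.1
eef_pos: [0.6145, -0.1334, 0.0324]
ft_force: [0.3, 0.9, 5.9]
opening: 0.0289
gripper_force: 61.4
time: 25.9
eef_pos: [0.6134, -0.133, 0.2623]
ft_force: [-0.4, 1.2, -3.1]
opening: 0.0289
t25.9 turn [ 0.003 -0.001  0.175] shift [ 145.7 -231.3    2.3] q6 20 F [-0.4  1.2 -3.1] op 0.0289
```

```bash
python3 -m crank '[[0,0,0.088,0,0,0,0],[0,0,0.087,0,0,0,0],[0,0,0,20.8,-33,0,0],[0,0,0,20.8,-33,0,0],[0,0,0,20.8,-33,0,0],[0,0,0,20.8,-33,0,0],[0,0,0,20.8,-33,0,0],[0,0,0,20.8,-33,0,0]]'| grep -E "time|pos|open"; python3 -m crank '[[0,0,0,20.8,-33,0,0],[0,0,0,0,0,0,0],[0,0,0,0,0,0,0]]'| grep -E "time|pos|open"; python3 go.py .5886 .1393 .232 -52.6
```

```text
time: 26.7
eef_pos: [0.5901, 0.1017, 0.2578]
opening: 0.0292
time: 27.0
eef_pos: [0.587, 0.1398, 0.2582]
opening: 0.0291
t27.0 turn [-0.002  0.004  0.002] shift [ 1.   1.3 26.2] q6 55 F [-0.2  0.1 -2.3] op 0.0291
```

```bash
python3 -m crank '[[0,0,0.002,0.2,1.2,15,0],[0,0,0,0,0,11,0],[0,0,0,0,0,5,0],[0,0,0,0,0,5,0],[0,0,0,0,0,5,0],[0,0,0,0,0,0,0]]'| grep -E "time|pos|open|ft";python3 -m crank '[[0,0,0,0,0,5,0],[0,0,0,0,0,5,0],[0,0,0,0,0,5,0],[0,0,0,0,0,4,0],[0,0,0,0,0,4,0],[0,0,0,0,0,0,0]]'| grep -E "time|pos|open|ft"
```

```text
time: 27.6
eef_pos: [0.5892, 0.1377, 0.2188]
ft_force: [-0.8, -1.4, -1.5]
opening: 0.0291
time: 28.2
eef_pos: [0.5891, 0.1378, 0.1958]
ft_force: [-0.9, -4.2, -4.1]
opening: 0.0289
```

```bash
python3 -m crank '[[0,0,0,0,0,3,0],[0,0,0,0,0,2,0],[0,0,0,0,0,1.5,0],[0,0,0,0,0,0,0]]'| grep -E "time|pos|open|ft";python3 -m crank '[[0,0,0,0,0,1.5,0],[0,0,0,0,0,0,0]]'| grep -E "time|pos|open|ft"
```

```text
time: 28.6
eef_pos: [0.5892, 0.1378, 0.1902]
ft_force: [-3.4, -4.6, 1.1]
opening: 0.0289
time: 28.8
eef_pos: [0.5893, 0.1378, 0.19]
ft_force: [-7.2, -6.1, 8.8]
opening: 0.0291
```

```bash
python3 -m crank '[[0,0,0,0,0,0,55],[0,0,0,0,0,0,55],[0,0,0,0,0,0,55],[0,0,0,0,0,-30,55],[0,0,0,0,0,-40,55],[0,0,0,0,0,-30,70],[0,0,0,-36,34,0,70],[0,0,0,-36,34,0,70]]'| grep -E "time|pos|open|ft";python3 -m crank '[[0,0,0,-36,34,0,70],[0,0,0,-36,34,0,70],[0,0,0,0,0,0,70],[0,0,0,0,0,0,70]]'| grep -E "time|pos|open|ft"; python3 see.py on3 .6208,-.3065; python3 go.py .6208 -.3066 .13 -21
```

```text
time: 29.6
eef_pos: [0.574, 0.0409, 0.2902]
ft_force: [-0.4, -0.8, -0.6]
opening: 0.0699
time: 30.0
eef_pos: [0.5573, -0.0582, 0.2886]
ft_force: [-0.3, -0.1, 0.7]
opening: 0.0699
side [  0.624   -0.3082 -19.7462   9.1641] top [  0.6191  -0.3043 -20.7542  19.1327] 
t30.1 turn [-0.    -0.001 -0.553] shift [-210.9  148.9  158.5] q6 35 F [0.6 0.3 0.3] op 0.0699
```

View pics/on3.png

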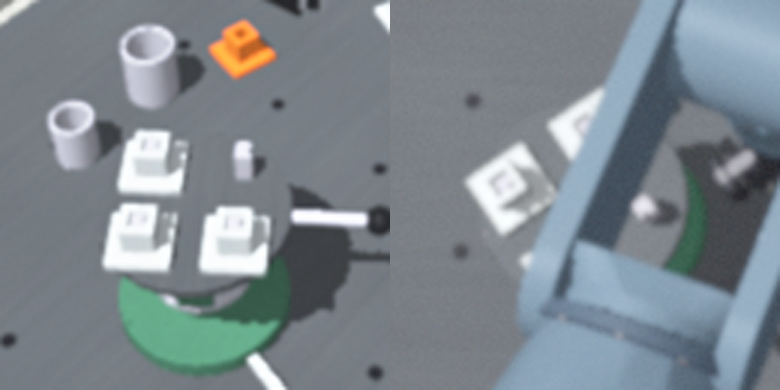

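Three are seated. The last flange is at (0.6214, -0.3064), with stub A free at (243,160) in the side crop.

```bash
python3 -m crank '[[0,0,-0.139,0,0,0,60],[0,0,-0.138,0,0,0,60],[0,0,-0.138,0,0,0,60],[0,0,-0.138,0,0,0,60],[0,0,0,-35,25,0,60],[0,0,0,-35,25,0,60],[0,0,0,-35,25,0,60],[0,0,0,-35,25,0,60]]'| grep -E "time|pos"; python3 -m crank '[[0,0,0,-35,25,0,60],[0,0,0,-35,24,20,60],[0,0,0,0,0,45,60],[0,0,0,0,0,45,60],[0,0,0,0,0,38,60],[0,0,0,0,0,10,60],[0,0,0,0,0,0,60],[0,0,0,0,0,0,60]]' | grep -E "time|pos";python3 go.py .6214 -.3064 .031 -21
```

```text
time: 30.9
eef_pos: [0.6016, -0.2231, 0.2886]
time: 31.7
eef_pos: [0.6226, -0.3066, 0.133]
t31.7 turn [0.003 0.001 0.001] shift [ -0.3  -1.2 102. ] q6 -15 F [0.3 0.5 0.9] op 0.0597
```

```bash
python3 -m crank '[[0,0,0.002,-0.3,-1.2,27,60],[0,0,0,0,0,30,60],[0,0,0,0,0,25,60],[0,0,0,0,0,12,60],[0,0,0,0,0,8,60],[0,0,0,0,0,0,60],[0,0,0,0,0,0,0],[0,0,0,0,0,0,0]]' | grep -E "time|pos|ft"
python3 -m crank '[[0,0,0,0,0,0,0],[0,0,0,0,0,0,0],[0,0,0,0,0,0,0],[0,0,0,0,0,0,0]]' | grep -E "time|pos|ft|open|force"
python3 -m crank '[[0,0,0,0,0,-10,0],[0,0,0,0,0,-40,0],[0,0,0,0,0,-45,0],[0,0,0,0,0,-45,0],[0,0,0,0,0,-45,0],[0,0,0,0,0,-45,0],[0,0,0,0,0,0,0],[0,0,0,0,0,0,0]]'| grep -E "time|pos|open|ft"; python3 go.py .5218 .0883 .26 -52.6;  python3 go.py .5218 .0883 .26 37.4
```

```text
time: 32.5
eef_pos: [0.6207, -0.3072, 0.0304]
ft_force: [1.3, 0.5, -0.5]
time: 32.9
eef_pos: [0.6209, -0.3074, 0.0306]
ft_force: [0.4, -0.3, 6.8]
opening: 0.0288
gripper_force: 61.4
time: 33.7
eef_pos: [0.6199, -0.3067, 0.2603]
ft_force: [0.4, 0.2, -2.9]
opening: 0.0291
t33.7 turn [ 0.003 -0.     0.549] shift [ 1.620e+02 -3.734e+02  3.000e-01] q6 -15 F [ 0.4  0.2 -2.9] op 0.0291
t33.7 turn [ 0.002  0.002 -1.022] shift [3.734e+02 1.620e+02 3.000e-01] q6 -15 F [ 0.4  0.2 -2.9] op 0.0291
```

```bash
python3 -m crank '[[0,0,0.138,0,0,0,0],[0,0,0.137,0,0,0,0],[0,0,0.137,0,0,0,0],[0,0,0.137,0,0,0,0],[0,0,0,18,-41.5,0,0],[0,0,0,18,-41.5,0,0],[0,0,0,18,-41.5,0,0],[0,0,0,18,-41.5,0,0]]'| grep -E "time|pos|open"; python3 -m crank '[[0,0,0,18,-41.5,0,0],[0,0,0,18,-41.5,0,0],[0,0,0,18,-41.5,0,0],[0,0,0,18,-41.5,0,0],[0,0,0,18,-41.5,0,0],[0,0,0,0,0,0,0],[0,0,0,0,0,0,0]]'| grep -E "time|pos|open"; python3 go.py .5218 .0883 .232 -52.6
```

```text
time: 34.5
eef_pos: [0.5738, -0.1288, 0.2554]
opening: 0.0289
time: 35.2
eef_pos: [0.5199, 0.0896, 0.2565]
opening: 0.0291
t35.2 turn [-0.002  0.003  0.003] shift [ 0.7  2.2 24.5] q6 49 F [ 0.   0.  -1.9] op 0.0291
```

```bash
python3 -m crank '[[0,0,0.002,0.3,1.7,15,0],[0,0,0,0,0,9,0],[0,0,0,0,0,5,0],[0,0,0,0,0,5,0],[0,0,0,0,0,5,0],[0,0,0,0,0,0,0]]'| grep -E "time|pos|open|ft";python3 -m crank '[[0,0,0,0,0,5,0],[0,0,0,0,0,5,0],[0,0,0,0,0,5,0],[0,0,0,0,0,4,0],[0,0,0,0,0,4,0],[0,0,0,0,0,0,0]]'| grep -E "time|pos|open|ft"
```

```text
time: 35.8
eef_pos: [0.5224, 0.0869, 0.2188]
ft_force: [-0.5, -0.8, -2.6]
opening: 0.0288
time: 36.4
eef_pos: [0.5224, 0.0868, 0.1961]
ft_force: [-1.7, -4.5, -4.6]
opening: 0.0292
```

```bash
python3 -m crank '[[0,0,0,0,0,3,0],[0,0,0,0,0,2,0],[0,0,0,0,0,1.5,0],[0,0,0,0,0,0,0]]'| grep -E "time|pos|open|ft";python3 -m crank '[[0,0,0,0,0,1.5,0],[0,0,0,0,0,0,0]]'| grep -E "time|pos|open|ft"
```

```text
time: 36.8
eef_pos: [0.5224, 0.0868, 0.1902]
ft_force: [-4.6, -4.9, -0.0]
opening: 0.0289
time: 37.0
eef_pos: [0.5224, 0.0868, 0.1888]
ft_force: [-3.7, -4.1, 1.8]
opening: 0.0291
```

```bash
python3 -m crank '[[0,0,0,0,0,1.2,0],[0,0,0,0,0,0,0],[0,0,0,0,0,0,55],[0,0,0,0,0,0,55],[0,0,0,0,0,0,55],[0,0,0,0,0,-30,55],[0,0,0,0,0,-40,55],[0,0,0,0,0,-30,70]]'| grep -E "time|pos|open|ft";python3 -m crank '[[0,0,0,-30,36,0,70],[0,0,0,-30,36,0,70],[0,0,0,-30,36,0,70],[0,0,0,-30,36,0,70],[0,0,0,-30,36,0,70],[0,0,0,0,0,0,70],[0,0,0,0,0,0,70]]'| grep -E "time|pos|open|ft"
cat > lfit.py <<'E'
# fit swivel/head from the loaded table: silhouettes of the four flanges on stubs + per-view pixel offset
import sys
from posf import *
def lfit(F,p0,base_off=None):
    Ms={};B={}
    for n in F:
        u=proj(n,tab(p0,[0,0,.04]))[0].round().astype(int)-45;u=np.maximum(u,0);B[n]=u
        Ms[n]=cv2.morphologyEx(wmask(F[n]),cv2.MORPH_CLOSE,np.ones((5,5)))[u[1]:u[1]+90,u[0]:u[0]+90]
    def c(v):
        q=[p0[0],p0[1],p0[2],v[0],v[1]];R=Rz(q[2]+q[3])@Ry(q[4]);s=0
        for i,n in enumerate(F):
            m=0
            for P in tab(q,FOOT):
                T=np.eye(4);T[:3,:3]=R;T[:3,3]=P;m=np.maximum(m,render(n,T,*B[n],90,90,4))
            A=np.float32([[1,0,v[2+2*i]],[0,1,v[3+2*i]]]);m=cv2.warpAffine(cv2.GaussianBlur(m,(0,0),.7),A,(90,90))
            W=cv2.dilate((m>.02).astype(np.uint8),np.ones((7,7)));s+=((m-Ms[n])**2*W).sum()+ .5*(v[2+2*i]**2+v[3+2*i]**2)
        return s
    k=2+2*len(F);x0=np.r_[p0[3],p0[4],np.zeros(k-2)];S=np.vstack([x0]+[x0+np.eye(k)[i]*(.06 if i<2 else .8) for i in range(k)])
    r=minimize(c,x0,method='Nelder-Mead',options=dict(initial_simplex=S,maxiter=500,xatol=1e-3,fatol=.02));return r.x,r.fun
if __name__=="__main__":
    cams=sys.argv[1].split(',');p=np.load("p1.npy")
    if len(sys.argv)>3:p[3],p[4]=float(sys.argv[2]),float(sys.argv[3])
    for c in cams+([cams] if len(cams)>1 else []):
        c=[c] if isinstance(c,str) else c
        x,f=lfit({n:grab_frame(n) for n in c},p);print(c,"swivel,head",x[:2].round(3),"off",x[2:].round(2),"cost",round(f,1))
E
python3 see.py on4; python3 lfit.py side,top
```

```text
time: 37.8
eef_pos: [0.5233, 0.0877, 0.2897]
ft_force: [0.9, 0.0, 1.0]
opening: 0.0681
time: 38.5
eef_pos: [0.5125, -0.1474, 0.2874]
ft_force: [0.1, 0.0, 0.2]
opening: 0.0698
['side'] swivel,head [0.891 0.002] off [-0.33 -0.73] cost 129.9
['top'] swivel,head [0.882 0.013] off [-0.63  0.41] cost 252.1
['side', 'top'] swivel,head [0.886 0.001] off [-0.27 -0.72 -0.58  0.47] cost 385.3
```

View pics/on4.png

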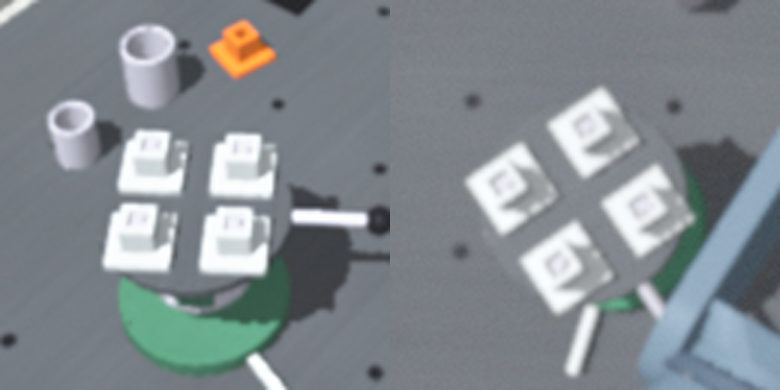

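All four flanges are seated and the table is level: head about 0, swivel about 0.886. Now the ball.

```bash
python3 go.py .3944 .0437 .145 -52.6
```

```text
t38.8 turn [ 0. -0.  0.] shift [  20.8 -222.   142.4] q6 24 F [ 1.  -0.5 -0.4] op 0.0699
```

```bash
python3 -m crank '[[0,0,0,4.2,-44.4,0,70],[0,0,0,4.2,-44.4,0,70],[0,0,0,4.2,-44.4,0,70],[0,0,0,4.2,-44.4,0,70],[0,0,0,4.2,-44.4,0,60],[0,0,0,0,0,30,60],[0,0,0,0,0,30,60],[0,0,0,0,0,0,60]]'| grep -E "time|pos";python3 go.py .3944 .0437 .145 -52.6
```

```text
time: 39.6
eef_pos: [0.3919, 0.0442, 0.2242]
t39.6 turn [-0.005  0.004  0.   ] shift [ 1.7  1.9 79.2] q6 42 F [-0.  -0.5  0.4] op 0.0604
```

```bash
python3 -m crank '[[0,0,0,1.7,1.5,20,60],[0,0,0,0,0,20,60],[0,0,0,0,0,20,60],[0,0,0,0,0,12,60],[0,0,0,0,0,8,60],[0,0,0,0,0,0,60],[0,0,0,0,0,0,0],[0,0,0,0,0,0,0]]'| grep -E "time|pos|ft";python3 -m crank '[[0,0,0,0,0,0,0],[0,0,0,0,0,0,0],[0,0,0,0,0,0,0]]'| grep -E "time|pos|ft|open|force"
python3 - <<'E'
# swing plan: steps of the tool in its own frame for a -0.888 rad turn at radius 0.17, 12 steps
import numpy as np
from scipy.spatial.transform import Rotation as R
from plant import env
p=np.load("p1.npy");o=env.get_obs();R0=np.array(o['ee_rot']);e=np.array(o['eef_pos'])
N=12;d=-.888/N
c=np.array([p[0],p[1],e[2]]);print("radius",np.linalg.norm(e-c),"dir",np.degrees(np.arctan2(*(e-c)[1::-1]))%360)
Rd=R.from_euler('z',d).as_matrix();e1=c+Rd@(e-c)
print("shift in old axes",(R0.T@(e1-e)*1000).round(2),"in new axes",((Rd@R0).T@(e1-e)*1000).round(2),"az",-d)
E
```

```text
time: 40.4
eef_pos: [0.3977, 0.0424, 0.1483]
ft_force: [-0.1, -0.3, -0.5]
time: 40.7
eef_pos: [0.3975, 0.0425, 0.1483]
ft_force: [-1.6, 0.3, 5.9]
opening: 0.0251
gripper_force: 58.5
radius 0.1682619401613971 dir 218.38470217127073
shift in old axes [ 2.200e-01 -1.245e+01 -1.000e-02] in new axes [-7.000e-01 -1.243e+01 -1.000e-02] az 0.074
```

```bash
python3 -m crank '[[0,0,0.074,-0.2,-12.4,0,0],[0,0,0.074,-0.2,-12.4,0,0],[0,0,0.074,-0.2,-12.4,0,0],[0,0,0,0,0,0,0]]'| grep -E "time|pos|ft|open|force"
cat > sw.py <<'E'
import numpy as np,sys
from scipy.spatial.transform import Rotation as R
from plant import env
p=np.load("p1.npy");o=env.get_obs();R0=np.array(o['ee_rot']);e=np.array(o['eef_pos'])
r=e[:2]-p[:2];sw=np.arctan2(r[1],r[0])%(2*np.pi)-p[2];ty=np.arctan2(R0[1,1],R0[0,1])
print("radius %.4f swivel(by TCP) %.3f tool-yaw swivel %.3f"%(np.hypot(*r),sw,(ty+np.pi/2)%np.pi-p[2]%np.pi if 0 else (ty-np.pi/2-p[2]+np.pi)%(2*np.pi)-np.pi), "z",e[2].round(4),"F",np.round(o['ft_force'],1))
E
python3 sw.py
```

```text
time: 41.1
eef_pos: [0.378, 0.0746, 0.1484]
ft_force: [6.1, 6.6, -1.6]
opening: 0.0247
gripper_force: 59.7
radius 0.1678 swivel(by TCP) 0.684 tool-yaw swivel 0.665 z 0.1484 F [ 6.1  6.6 -1.6]
```

```bash
python3 -m crank '[[0,0,0.074,-0.2,-12.4,0,0],[0,0,0.074,-0.2,-12.4,0,0],[0,0,0.074,-0.2,-12.4,0,0],[0,0,0.074,-0.2,-12.4,0,0],[0,0,0,0,0,0,0]]'| grep -E "time|pos|ft|open|force"; python3 sw.py
```

```text
time: 41.6
eef_pos: [0.3642, 0.1214, 0.1491]
ft_force: [14.5, 6.7, -7.8]
opening: 0.0248
gripper_force: 59.6
radius 0.1672 swivel(by TCP) 0.392 tool-yaw swivel 0.369 z 0.1491 F [14.5  6.7 -7.8]
```

```bash
python3 -m crank '[[0,0,0.074,0.8,-12.4,0,0],[0,0,0.074,0.5,-12.4,0.3,0],[0,0,0.074,0,-12.4,0.3,0],[0,0,0.074,0,-12.4,0.3,0],[0,0,0.074,0,-12.4,0,0],[0,0,0,0,0,0,0]]'| grep -E "time|pos|ft|open|force"; python3 sw.py; python3 lfit.py side 0.05 0.0
```

```text
time: 42.2
eef_pos: [0.3669, 0.183, 0.1489]
ft_force: [10.4, 2.9, 1.1]
opening: 0.0245
gripper_force: 60.5
radius 0.1665 swivel(by TCP) 0.020 tool-yaw swivel -0.000 z 0.1489 F [10.4  2.9  1.1]
['side'] swivel,head [0.025 0.014] off [-1.34 -1.2 ] cost 451.7
```

```bash
python3 -m crank '[[0,0,0,0.3,-1,11.1,0],[0,0,0,0.3,-1,11.1,0],[0,0,0,1.1,-1,11.1,0],[0,0,0,1.7,0,11,0],[0,0,0,0,0,0,0]]'| grep -E "time|pos|ft|open|force"; python3 sw.py
```

```text
time: 42.75
eef_pos: [0.3638, 0.1838, 0.1004]
ft_force: [-3.2, -0.9, -9.0]
opening: 0.0248
gripper_force: 61.1
radius 0.1696 swivel(by TCP) 0.019 tool-yaw swivel -0.002 z 0.1004 F [-3.2 -0.9 -9. ]
```

```bash
python3 -c "
from plant import env;o=env.get_obs();print(o['ee_rot'].round(3),o['time'],o['opening'],o['eef_pos'])"; python3 lfit.py side 0.0 0.25
python3 - <<'E'
from posf import *
F=grab_frame("side");u=proj("side",[.45,.16,.13])[0].round().astype(int)-[75,60]
cv2.imwrite("pics/tilt.png",cv2.resize(F[u[1]:u[1]+120,u[0]:u[0]+150,::-1],None,fx=4,fy=4,interpolation=cv2.INTER_CUBIC))
E
```

```text
[[ 0.971 -0.237 -0.005]
 [-0.237 -0.971  0.   ]
 [-0.005  0.001 -1.   ]] 42.75 0.024792753624157407 [0.36383278 0.18377992 0.10040949]
['side'] swivel,head [0.025 0.354] off [-1.27 -1.58] cost 455.2
```

View pics/tilt.png

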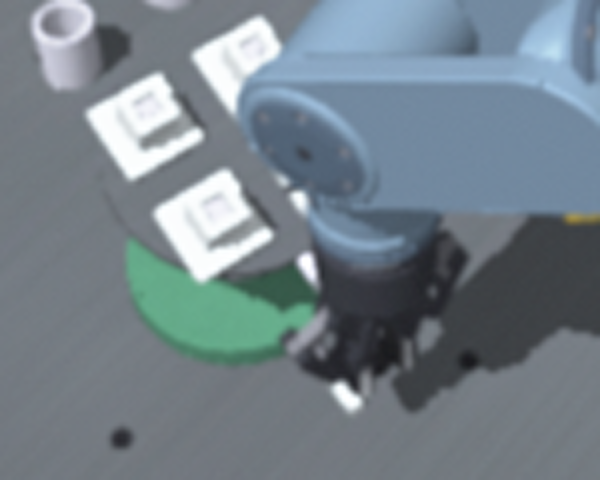

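```bash
python3 -m crank '[[0,0,0,2.4,-0.8,8.5,0],[0,0,0,3,-0.8,8.5,0],[0,0,0,3.2,-0.8,8,0],[0,0,0,3.5,0,8,0],[0,0,0,0,0,0,0],[0,0,0,0,0,0,0]]'| grep -E "time|pos|ft|open|force"; python3 sw.py
```

```text
time: 43.45
eef_pos: [0.3725, 0.183, 0.0662]
ft_force: [-11.8, 1.8, -13.7]
opening: 0.025
gripper_force: 60.3
radius 0.1610 swivel(by TCP) 0.012 tool-yaw swivel 0.002 z 0.0662 F [-11.8   1.8 -13.7]
```

```bash
python3 -m crank '[[0,0,0,0,0,0,60],[0,0,0,0,0,0,60],[0,0,0,0,0,0,60],[0,0,0,0,0,-20,60],[0,0,0,-5,0,-40,60],[0,0,0,-5,0,-45,60],[0,0,0,0,0,-45,60],[0,0,0,0,45,0,60]]'| grep -E "time|pos|ft|open|force"; python3 -m crank '[[0,0,0,0,45,0,60],[0,0,0,0,45,0,60],[0,0,0,0,45,0,60],[0,0,0,0,45,0,60],[0,0,0,0,45,0,60],[0,0,0,0,0,0,60],[0,0,0,0,0,0,60]]'| grep -E "time|pos"; python3 lfit.py side,top 0.0 0.5
python3 - <<'E'
from posf import *
o=[]
for n in("side","top"):
    F=grab_frame(n);cv2.imwrite(f"pics/raw3_{n}.png",F[:,:,::-1])
    u=np.maximum(proj(n,[.48,.15,.13])[0].round().astype(int)-65,0);o.append(cv2.resize(F[u[1]:u[1]+130,u[0]:u[0]+130,::-1],None,fx=3,fy=3,interpolation=cv2.INTER_CUBIC));print(u)
cv2.imwrite("pics/tilt2.png",np.hstack(o))
E
```

```text
time: 44.25
eef_pos: [0.3636, 0.1446, 0.2272]
ft_force: [1.8, -1.1, -0.9]
opening: 0.0606
gripper_force: 0.0
time: 44.95
eef_pos: [0.3056, -0.0782, 0.22]
['side'] swivel,head [0.011 0.525] off [-0.84 -1.32] cost 75.6
['top'] swivel,head [-0.004  0.536] off [-0.51 -0.42] cost 168.4
['side', 'top'] swivel,head [0.002 0.5  ] off [-0.78 -1.03 -0.69 -0.05] cost 248.6
[147 193]
[ 77 144]
```

View pics/tilt2.png

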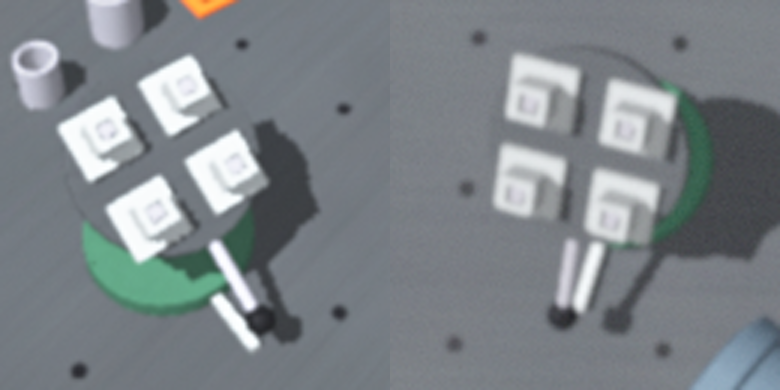

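Run:
```python
from posf import *
p=np.load("p1.npy");U={"side":np.array([147,193]),"top":np.array([77,144])}
ball={"side":(260,319),"top":(172,315)}
ptr={"side":[(216,297),(252,347)],"top":[(206,247),(192,308)]}  # top-face centre line near base / tip
off={"side":[-.8,-1.1],"top":[-.6,-.2]}
for n in U:
    b=np.array(ball[n])/3+U[n]-.5-off[n]
    for s in(-.08,0,.08):
        print(n,"sw",s,"ball px err",(proj(n,tab([*p[:3],s,.52],BALL))[0]-b).round(2))
    w=[ray(n,np.array(q)/3+U[n]-.5-off[n],.012)[:2] for q in ptr[n]]
    d=w[1]-w[0];print(" pointer yaw",np.arctan2(d[1],d[0])%6.283,"axis perp miss",((w[1]-p[:2])@[-np.sin(p[2]),np.cos(p[2])]).round(4),"tip r",np.linalg.norm(w[1]-p[:2]).round(4),"ball z-plane",ray(n,b,.0604).round(4))
print("yaw",p[2])
```

```text
side sw -0.08 ball px err [-5.33  2.93]
side sw 0 ball px err [-1.52  0.58]
side sw 0.08 ball px err [ 2.03 -2.01]
 pointer yaw 2.85957520888318 axis perp miss -0.0032 tip r 0.151 ball z-plane [0.3784 0.179  0.0604]
top sw -0.08 ball px err [-4.62 -2.82]
top sw 0 ball px err [-0.42 -1.47]
top sw 0.08 ball px err [ 3.89 -0.46]
 pointer yaw 2.97834138997107 axis perp miss 0.0063 tip r 0.1483 ball z-plane [0.3763 0.1819 0.0604]
yaw 2.903796853450077
```

```bash
python3 -c "
from plant import env
print(env.close_job())"
```

```text
the job is handed in; nothing more can be done
None
```

I levelled the table, fitted all four flanges flat on their stubs, tilted it to about 30° (0.50–0.54 rad by camera) with the lever within about 2° of the pointer, and handed the job in at about 45 s; the hand-in returned no verdict.

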